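# Clamp a weld test plate by spinning down the wing screw

## Task

With the fingertips only, push the dark weld test plate along its guides until it is fully home against the blue column of the clamping jig. Then turn the orange wing screw clockwise (seen from above) by repeated fingertip strokes on its wings until it is screwed fully down and its foot clamps the plate; do not lift the plate, and leave the other things on the bench where they are.

Things in the scene. Friction and masses are not known exactly. Their poses are not given: they have to be found in the camera images.
- jig: Fixed clamping jig in a pink tray (340 x 250 mm, rim 16 mm high, centred at x = -20 mm). Origin on the work surface; x runs along the plate channel towards the blue column, z up; place and yaw vary. Aluminium base, x -160 to +90 mm, y +/-48 mm, top at z = 14 mm, carries the plate. Two side guides: x -50 to +60 mm, inner faces at y = +/-28 mm, tops at z = 22 mm.
- plate_stop (a point): Point on the column face that stops the plate: the jig's x = 60 mm, y = 0, z = 20 mm; axes as the jig's. The blue column is 30 mm thick behind this face, y +/-25 mm, top at z = 90 mm. A blue arm (y +/-17 mm, z 43 to 57 mm) reaches from it over the plate to the jig's x = 3 mm and carries the upright screw on the axis x = 20 mm, y = 0.
- weld_plate: Loose dark steel plate 120 (x) x 50 (y) x 12 mm, 0.44 to 0.69 kg, a light weld seam across it. Origin at the centre of its underside. Lies on the jig's base between the guides (3 mm play a side), 40 to 60 mm short of the column at the start; home, its origin is at the jig's x = 0 and its near end at x = -60 mm. Slides with friction, at a push of about 2 to 6 N.
- wing_screw (a joint): Screw angle in rad; grows clockwise seen from above, which lowers the screw 6 mm a turn. Starts at 2 to 5; 10 is fully down, a hard stop. Turns easily (0.025 N m), stays where left, does not coast. At value q the two wings point along -q and -q + pi (angles anticlockwise from the jig's x axis, seen from above).
- wing_hub (a point): Point on the screw's axis, half-way up the orange wings, at the jig's x = 20 mm, y = 0; height 84.5 mm at joint 0, 75 mm fully down. Black hub 18 mm in diameter; two flat upright wings 6 mm thick, 24 mm tall (12 mm above and below this point), reach 36 mm from the axis on opposite sides. The column is 40 mm from the axis: the wings pass it, a finger does not.
- clamp_foot: Black rubber-faced foot, 18 mm in diameter, at the lower end of the screw, under the blue arm. Origin at the centre of its underside; it goes down with the screw, does not turn, and meets the plate's top just before the joint reads 10.
- loupe: Bystander: black magnifier, upright cylinder 34 mm in diameter, 34 mm tall, in the tray on the jig's +y side. Origin at the centre of its underside.
- marker: Bystander: green marker pen 120 x 13 x 13 mm lying in the tray on the jig's -y side. Origin at the centre of its underside.
- can_red: Bystander: spray can with a red cap, 65 mm in diameter, 199 mm tall. Origin at the centre of its underside.
- can_white: Bystander: spray can with a white cap and orange band, 65 mm in diameter, 199 mm tall. Origin at the centre of its underside.
- can_blue: Bystander: spray can with a white cap and blue band, 65 mm in diameter, 199 mm tall. Origin at the centre of its underside.
- step_block: Bystander: steel step block 100 x 30 mm, 40 mm tall. Origin at the centre of its underside.
- wipe_jar: Bystander: jar with a blue cap, 70 mm in diameter, 75 mm tall. Origin at the centre of its underside.
Not all that is in view belongs to the job. Of the things shaped like the weld_plate, the steel one is meant.

How it is judged:
By the outcome, as a careful person would: the job done as asked, in the order asked, and still so for the second after the job is handed in, with the robot touching nothing.
It also fails if it takes over 48 s, if anything falls off the work surface, if the arm or the gripper's body presses on something with over 40 N, if the wrist force passes 120 N, or if a joint passes its speed limit or range.

## Robot

A 7-joint arm with a two-finger parallel gripper is mounted at the origin on the work surface. World frame = base frame: x ahead of the robot, y to its left, z up, the work surface at z = 0. Lengths are in m, angles in degrees, forces in N, time in s.
With the tool pointing down it reaches from about 0.425 to 1.025 m from the base axis. Payload 9.4 kg.
Tool frame: the origin (TCP) lies on the centre line of the jaws, within the pads' length; the fingertips stand tcp_to_tips ahead of it and the grasp point (between the pads) lies 11 mm behind it (tcp_to_tips is the distance from the TCP to the fingertips, in m); x points along the fingers, z is the direction in which the jaws open and shut, and the axes are right-handed (so a half turn about x gives the same grasp; the last joint's range is limited). The gripper opens to 85 mm and grips with 20 to 120 N. Pads are 22 mm wide; open, the fingers measure 114 mm over their backs; the gripper's body (76 mm by 85 mm) begins 54 mm behind the grasp point. The pads swing forward as they close: fully open they stand 13 mm farther back than shut.
Start: joints at [-71.144, 34.337, -0.143, 91.639, 0.103, 54.024, -4.572], TCP at [0.286, 0.666, 0.21] pointing down, gripper open.
Joint ranges: [-147.43, 147.43], [-19.82, 112.94], [-74.19, 73.91], [6.32, 146.72], [-59.91, 239.91], [6.04, 106.73], [-150.56, 150.56]. Speed limits (degrees/s): [127.2, 127.2, 172.46, 172.46, 180, 180, 180].

## Interface

Orientations are given as a 3x3 rotation matrix whose columns are the frame's x, y, z axes.
In Python, from cell import goto, move_l, move_joints, gripper_to, dwell, ik, get_state, capture, PlanningError, hand_in, tcp_to_tips gives the robot as it stands. Calls block until the motion is done:
- goto(position, orientation): joint-space move of the TCP to a pose.
- move_l(position, rot=None, vel=0.15, contact_N=None): straight line of the TCP; rot=None keeps the orientation; vel is the mean speed in m/s. With contact_N (N) it stops when the force on the tool has changed by that much, and returns True; else False.
- move_joints(angles): joint-space move.
- gripper_to(opening, force=None): opening from 0.0 (shut) to 1.0 (fully open); force is the grip in N (None keeps the last); returns when the fingers have stopped.
- dwell(seconds).
- ik(position, orientation): joint angles nearest the present ones, or None.
- get_state(): the state.
- capture(name): name is "side" or "top"; returns a dict with "pixels" (400x640x3 uint8, blue, green, red), "fx", "fy", "cx", "cy" (pixels), "origin" and "rotation" of the camera in the world. Camera axes: x right, y down, z forward; pixel columns grow to the right and rows downward; lengths in m; the calibration is good to about 2 mm. A picture is of the moment at which its call begins. There is no depth.
A pose or a line that the arm cannot do raises PlanningError and nothing moves.
- hand_in(): hands the job in, once; it reports no verdict.
The state is a dict: "time": time; "q": joint angles; "joint_velocities": joint speeds; "joint_efforts": joint torques, N m; "tool_pos": TCP position; "orientation": TCP orientation; "wrist_force": force on the tool from outside, world axes, zero at the start; "ft_torque": the same for the moment, N m; "width": opening from 0.0 (shut) to 1.0 (fully open).
Only numpy, scipy, OpenCV 4.12 (cv2) and the standard library are available. Lean on these libraries where they do the work, as an engineer would, in place of code of your own. Each camera call takes 0.05 s, during which the arm holds its last target. There are 200 camera calls.

## Working session

There is one attempt and no reset: what is moved stays moved. The work goes in short steps, each a Python script; the robot and the scene stay as the last script left them, time stands still between calls to the robot, and variables do not carry over. Pictures are saved under pics/ and viewed, about 8 in all and at most 12, crops included, and the job is handed in when it is done.

```bash
mkdir -p pics; ls
python3 - <<'E'
from cell import *
import cv2,numpy as np
for n in("side","top"):
    c=capture(n); cv2.imwrite(f"pics/{n}0.png",c["pixels"])
    print(n,c["fx"],c["fy"],c["cx"],c["cy"],np.round(c["origin"],4).tolist(),np.round(c["rotation"],4).tolist())
s=get_state();print(s,tcp_to_tips)
E
```

```text
pics
side 482.06736796700784 482.06736796700784 328.9785314080962 205.15390481550344 [0.2586, -0.7649, 1.0417] [[0.9353, -0.2755, 0.2221], [-0.3539, -0.7257, 0.59], [-0.0014, -0.6304, -0.7763]]
top 389.4841316679179 389.4841316679179 320.52973936829716 198.43784294058042 [0.3777, 0.0023, 1.2526] [[-0.0113, -0.9917, 0.1278], [-0.9997, 0.0088, -0.0206], [0.0193, -0.128, -0.9916]]
{'time': 0.1, 'q': array([-71.14540927,  34.38090483,  -0.14537806,  91.67648196,
         0.10119253,  54.02415095,  -4.57129269]), 'joint_velocities': array([ 0.00211996, -0.07510914,  0.04878216, -0.1764606 ,  0.05696149,
        0.07673459, -0.06809139]), 'joint_efforts': array([ 5.30889447e-03, -7.77997398e+01,  1.57033905e+00, -2.58629340e+01,
        1.26925274e-02,  5.53231148e-03, -1.30862173e-05]), 'tool_pos': array([0.28600889, 0.66570429, 0.20899032]), 'orientation': array([[-4.59699930e-04, -9.18816442e-01,  3.94684856e-01],
       [-1.34444309e-03,  3.94685108e-01,  9.18815464e-01],
       [-9.99998991e-01, -1.08251921e-04, -1.41673313e-03]]), 'wrist_force': array([ 0.16199302,  0.13338369, -0.66720224]), 'ft_torque': array([0.04730106, 0.00923682, 0.02332267]), 'width': 0.9997533807428841} 0.008
```

View pics/side0.png

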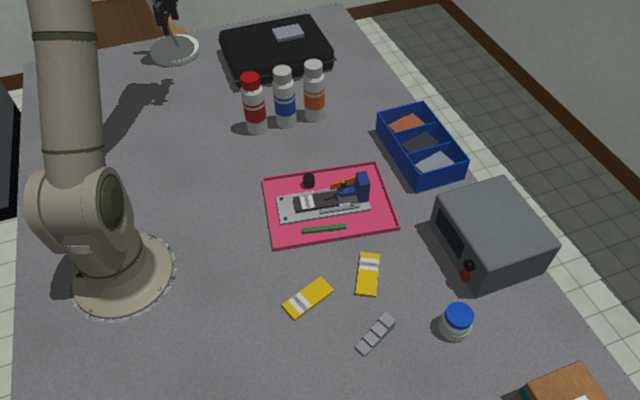

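View pics/top0.png

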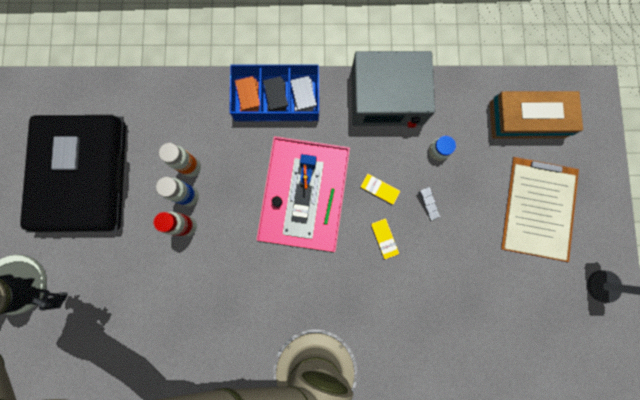

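Side view: the jig sits in the pink tray around (330,203), with the column at (362,186). Candidates for the plate are the dark one on the jig (315,202 side; 302,205 top) and two yellow look-alikes (307,297 and 367,273 side). The dark one is the steel plate. Next is a close crop of both views.

Run:
```python
import cv2,numpy as np
s=cv2.imread("pics/side0.png")[158:252,258:402]; t=cv2.imread("pics/top0.png")[135:255,255:355]
f=lambda i,k:cv2.resize(i,None,fx=k,fy=k,interpolation=cv2.INTER_CUBIC)
cv2.imwrite("pics/s1.png",f(s,5)); cv2.imwrite("pics/t1.png",f(t,5))
```

```text
(no output)
```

View pics/s1.png

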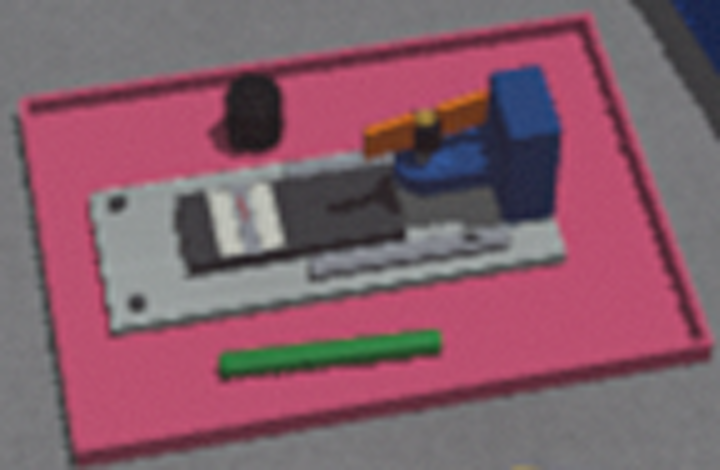

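View pics/t1.png

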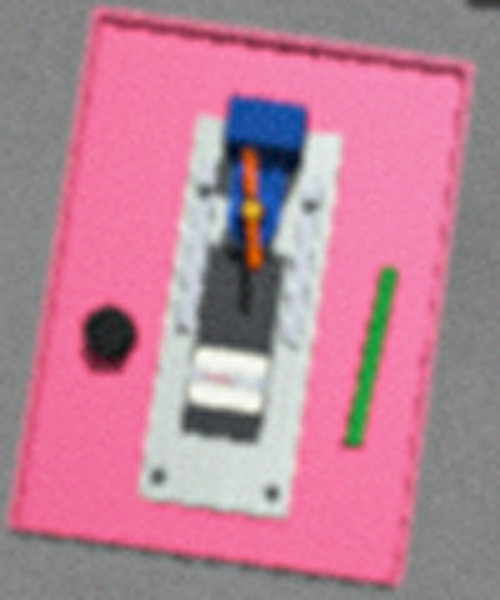

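The crops confirm the dark plate with its seam on the base, the orange wings above the blue arm, the loupe on +y and the marker on -y. I'll fit the jig pose, plate offset and screw angle from corner pixels in both views.

```bash
cat > fit.py <<'E'
import numpy as np
from scipy.optimize import least_squares
CAM={"s":(482.067,328.9785,205.1539,[0.2586,-0.7649,1.0417],[[0.9353,-0.2755,0.2221],[-0.3539,-0.7257,0.59],[-0.0014,-0.6304,-0.7763]]),
"t":(389.484,320.5297,198.4378,[0.3777,0.0023,1.2526],[[-0.0113,-0.9917,0.1278],[-0.9997,0.0088,-0.0206],[0.0193,-0.128,-0.9916]])}
OFF={"s":(258,158),"t":(255,135)}
def proj(c,P):
    f,cx,cy,o,R=CAM[c]; p=(np.asarray(P)-o)@np.array(R); return np.array([f*p[0]/p[2]+cx,f*p[1]/p[2]+cy])
def un(c,u,v): return np.array([(u+.5)/5-.5+OFF[c][0],(v+.5)/5-.5+OFF[c][1]])
def W(p,j):
    c,s=np.cos(p[2]),np.sin(p[2]); x,y,z=np.array(j)/1000.; return [p[0]+c*x-s*y,p[1]+s*x+c*y,z]
E
python3 - <<'E'
from fit import *
pts=[("s",92,192,-160,48,14),("s",112,330,-160,-48,0),("s",565,262,90,-48,0),("s",22,102,-190,125,16),("s",592,15,150,125,16),("s",712,347,150,-125,16),
("s",490,72,60,25,90),("s",540,66,90,25,90),("s",558,128,90,-25,90),("s",505,133,60,-25,90),
("t",197,117,90,48,14),("t",342,135,90,-48,14),("t",288,517,-160,-48,14),("t",142,495,-160,48,14),("t",97,10,150,125,16),("t",473,65,150,-125,16),("t",400,583,-190,-125,16),("t",10,527,-190,125,16),("t",230,97,90,25,90),("t",307,105,90,-25,90)]
def res(p): return np.array([proj(c,W(p,(x,y,z)))-un(c,u,v) for c,u,v,x,y,z in pts]).ravel()
r=least_squares(res,[.6,.05,0],loss="soft_l1"); p=r.x
print("jig",p,np.degrees(p[2])); print(np.round(res(p).reshape(-1,2),1).tolist())
# plate near end, z free ; hub z free
pl=[("s",177,197,25),("s",188,268,-25),("t",184,430,25),("t",258,443,-25)]
g=lambda a:np.array([proj(c,W(p,(a[0],a[2]+y,a[1])))-un(c,u,v) for c,u,v,y in pl]).ravel()
b=least_squares(g,[-110,26,0]); print("near end x,ztop,dy",b.x,np.round(b.fun,1))
h=lambda a:np.r_[proj("s",W(p,a))-un("s",427,115),proj("t",W(p,a))-un("t",251,211)]
b=least_squares(h,[20,0,90]);print("hub top",b.x,np.round(b.fun,1))
h=lambda a:np.r_[proj("t",W(p,(20+36*np.cos(a[0]),36*np.sin(a[0]),a[1]+12)))-un("t",250,150),proj("t",W(p,(20-36*np.cos(a[0]),-36*np.sin(a[0]),a[1]+12)))-un("t",257,265),proj("s",W(p,(20-36*np.cos(a[0]),-36*np.sin(a[0]),a[1]+12)))-un("s",367,126)]
b=least_squares(h,[0.1,80]);print("wing ang deg, hubz",np.degrees(b.x[0]),b.x[1],np.round(b.fun,1),"q",[-b.x[0]+k*np.pi for k in(0,1,2)])
E
```

```text
jig [ 0.57480633  0.0274339  -0.15808115] -9.057382689592346
[[-0.7, 0.0], [0.6, 2.5], [-0.0, 1.3], [-0.6, -0.8], [-0.4, -0.7], [0.4, -0.8], [-0.5, -0.5], [0.3, -0.9], [1.4, 0.2], [1.0, 1.0], [0.2, -0.2], [0.4, 0.5], [-0.3, 0.7], [-1.1, 0.6], [-0.4, -0.3], [0.3, 0.1], [0.1, 0.5], [-0.4, 0.0], [-0.2, -0.9], [0.6, -0.1]]
near end x,ztop,dy [-114.16241575   23.86089546    0.78624634] [-0.4  0.2  0.3 -0.1 -0.4  0.1  0.4 -0.2]
hub top [20.51003845  0.74322086 88.5960023 ] [-0.2  0.1  0.1 -0.3]
wing ang deg, hubz 12.957948371988381 85.90638093130167 [-0.5 -0.1 -0.1  0.3 -0.7 -0. ] q [np.float64(-0.22615886339463623), np.float64(2.915433790195157), np.float64(6.05702644378495)]
```

The fit is consistent, with residuals around 0.5–1 px. The jig is at (0.575, 0.027) with yaw -9.1°, the plate's near end is at x ≈ -114 mm (about 54 mm short), and q ≈ 2.92. Next I approach high over the cans, touch the base behind the plate to find the tip height, then push.

```bash
cat > h.py <<'E'
from cell import *
import numpy as np
from fit import W
P=[0.5748,0.0274,-0.1581]
c,s=np.cos(P[2]),np.sin(P[2])
Z=np.array([-s,c,0]);X=np.array([0,0,-1.]);R=np.column_stack([X,np.cross(Z,X),Z])
def J(x,y,z): return np.array(W(P,(x,y,z)))      # jig mm -> world m
def inv(p): d=np.array(p)-[P[0],P[1],0]; return np.round(1000*np.array([c*d[0]+s*d[1],-s*d[0]+c*d[1],d[2]]),1)
def fj(): f=get_state()["wrist_force"]; return np.round([c*f[0]+s*f[1],-s*f[0]+c*f[1],f[2]],1)
def st(t=""): print(t,"t",round(get_state()["time"],2),"jig",inv(get_state()["tool_pos"]),"F",fj())
E
python3 - <<'E'
from h import *
p=get_state()["tool_pos"]; move_l([p[0],p[1],.34],vel=.3)
goto(J(-140,0,250),R); gripper_to(0.0); st("above")
move_l(J(-140,0,45),vel=.25); st("near")
print(move_l(J(-140,0,10),vel=.03,contact_N=5)); st("touch")
E
```

```text
above t 3.73 jig [-140.   -0.  250.] F [-0.4 -0.4 -0.1]
near t 4.7 jig [-139.7   -0.    45.5] F [ 1.  -0.4  0.6]Traceback (most recent call last):
  File "<stdin>", line 5, in <module>
cell.PlanningError: the arm cannot follow that straight line within its joint ranges
```

Run:
```python
from h import *
for z in (10,15,18,20,22,25):
    print(z,[ik(J(x,0,z),R) is not None for x in(-140,-132,-125)])
for z in (18,20,22,24):
    try: print(z,move_l(J(-135,0,z),vel=.03,contact_N=5)); st("touch"); break
    except PlanningError as e: print(z,"no")
```

```text
10 [True, True, True]
15 [True, True, True]
18 [True, True, True]
20 [True, True, True]
22 [True, True, True]
25 [True, True, True]
18 False
touch t 5.77 jig [-1.35e+02 -1.00e-01  1.81e+01] F [-0.6 -1.  -0.2]
```

Run:
```python
from h import *
print(get_state()["width"])
for z in (8,10,12):
    try: print(z,move_l(J(-133,0,z),vel=.03,contact_N=5)); st("touch"); break
    except PlanningError as e: print(z,"no")
import cv2
i=capture("side")["pixels"][140:260,240:400]; cv2.imwrite("pics/s2.png",cv2.resize(i,None,fx=5,fy=5,interpolation=cv2.INTER_CUBIC))
```

```text
-0.0006993261199555688
8 False
touch t 6.26 jig [-1.332e+02 -1.000e-01  7.800e+00] F [ 0.7 -0.4  0.1]
```

View pics/s2.png

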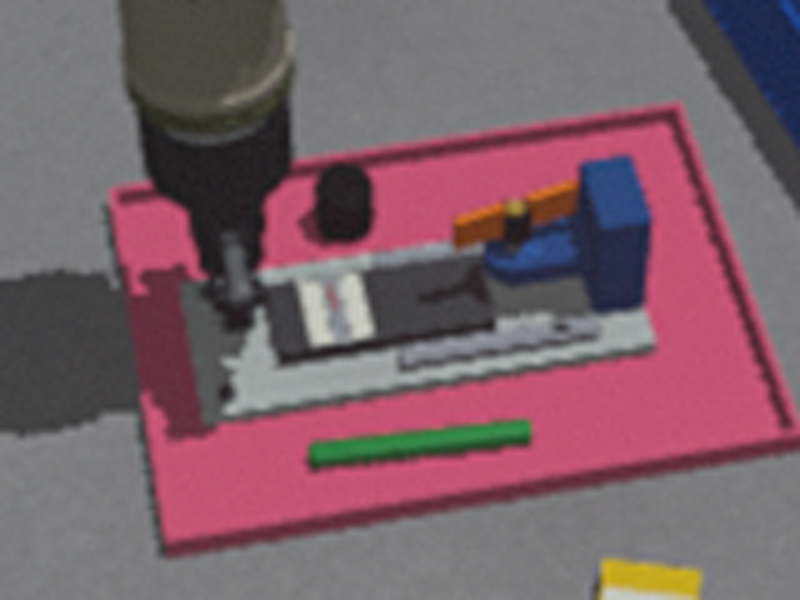

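Run:
```python
from h import *
from fit import proj
for y in(-14,0):
  for z in (0,8,14,20,26): print(y,z,np.round((proj("s",J(-133,y,z))-[240,140])*5+2))
print(get_state()["orientation"].round(3).tolist())
# creep on
for z in (0,3,5):
    try: print(z,move_l(J(-131,0,z),vel=.03,contact_N=5)); st("touch"); break
    except PlanningError as e: print(z,"no")
```

```text
-14 0 [245. 376.]
-14 8 [244. 367.]
-14 14 [243. 360.]
-14 20 [243. 353.]
-14 26 [242. 346.]
0 0 [241. 356.]
0 8 [240. 347.]
0 14 [239. 340.]
0 20 [239. 333.]
0 26 [238. 326.]
[[-0.0, -0.988, 0.158], [-0.0, 0.158, 0.988], [-1.0, 0.0, -0.0]]
0 no
3 no
5 False
touch t 6.6 jig [-131.1   -0.     5. ] F [-0.  -0.9  0.6]
```

Run:
```python
from h import *
import cv2
a=capture("side")["pixels"][175:225,265:325]
cv2.imwrite("pics/s3.png",cv2.resize(a,None,fx=12,fy=12,interpolation=cv2.INTER_CUBIC))
print(get_state()["q"].round(1),tcp_to_tips)
```

```text
[-15.9  38.2   3.6 136.2 -21.5   6.1  89.3] 0.008
```

View pics/s3.png

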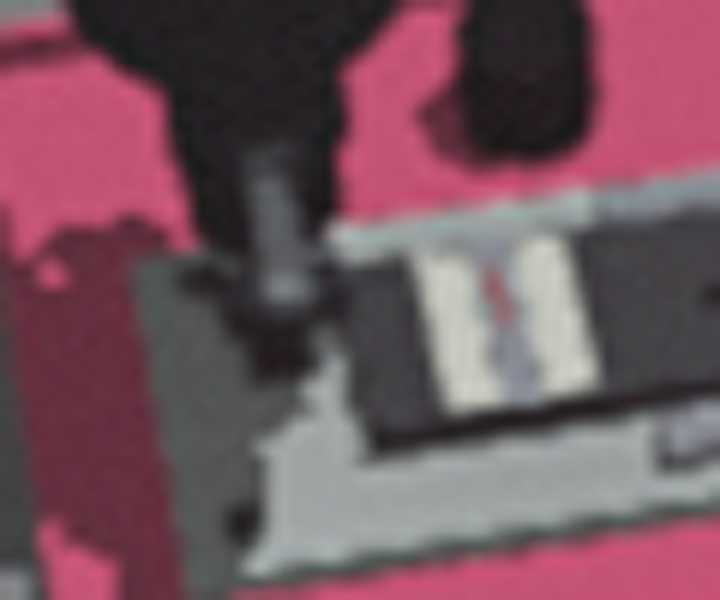

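The tip shows at about (288.7,205.8) in the full side image. That puts it well above the base although the TCP reads z = 5 mm, and there was no contact force, so `tcp_to_tips` = 8 mm looks wrong. I'll measure it by touching the bare bench beside the tray.

Run:
```python
from h import *
move_l(J(-131,0,110),vel=.3)
goto([.60,.26,.06],R); st()
for z in(-.06,-.05,-.04,-.03):
    try: print(z,move_l([.60,.26,z],vel=.05,contact_N=6)); break
    except PlanningError: print(z,"no")
st("touch"); print(get_state()["tool_pos"],get_state()["q"].round(1))
import cv2
i=capture("side")["pixels"]; cv2.imwrite("pics/s4.png",cv2.resize(i[110:210,290:410],None,fx=6,fy=6,interpolation=cv2.INTER_CUBIC))
```

```text
t 8.19 jig [-12.  231.2  59.6] F [-0.2 -0.6  0.7]
-0.06 True
touch t 9.72 jig [-11.9 233.5 -21.3] F [-2.5 -1.3  9.3]
[ 0.59984679  0.25990008 -0.02132539] [-36.6  47.3  13.  109.7 -22.7  25.4  73.9]
```

View pics/s4.png

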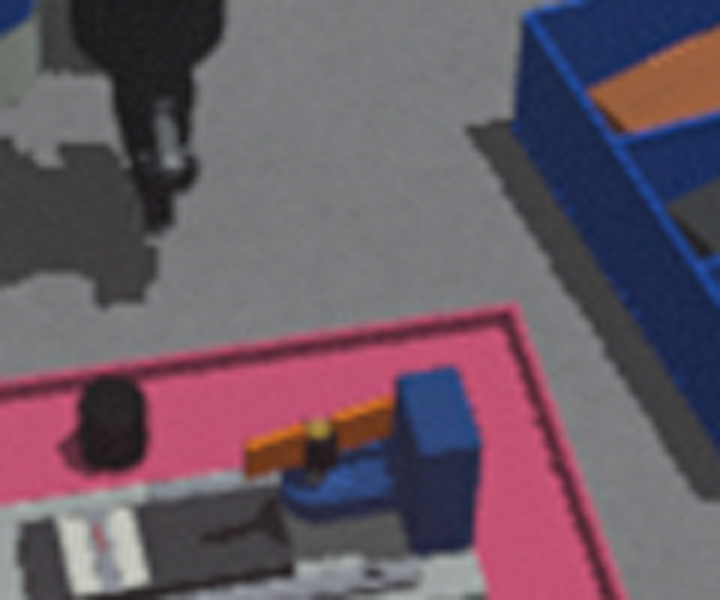

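Run:
```python
from h import *
from fit import proj
for d in(-11,0,11):
  for e in (-14,0,14):
    P3=np.array([.6,.26,0])+R@[0,d/1000,e/1000]; print(d,e,((proj("s",P3)-[290,110])*6+2.5).round())
```

```text
-11 -14 [181. 237.]
-11 0 [176. 219.]
-11 14 [171. 200.]
0 -14 [160. 240.]
0 0 [155. 222.]
0 14 [150. 203.]
11 -14 [139. 243.]
11 0 [134. 225.]
11 14 [129. 206.]
```

Contact came at TCP z = -21 mm, so the fingertips really sit about 20.5 mm behind the reported TCP. The lateral position agrees: the tip in the crop is at (157,233). I'll use the measured value. The pushing spot is near the inner reach limit, so I'm testing which tilts work.

```bash
cat >> h.py <<'E'
from scipy.spatial.transform import Rotation as Ro
TIP=-0.0205
def Rt(tilt,yaw=0):  # tilt>0: fingertips lean towards jig +x ; yaw of jaws about vertical
    return Ro.from_rotvec(Z*np.radians(-tilt)).as_matrix()@Ro.from_rotvec([0,0,np.radians(yaw)]).as_matrix()@R
def T(x,y,z,r): return J(x,y,z)-TIP*r[:,0]   # TCP for wanted tip position (jig mm)
E
sed -i 's/return J(x,y,z)-TIP\*r\[:,0\]/return J(x,y,z)-TIP*r[:,0]/' h.py
python3 - <<'E'
from h import *
for yaw in(0,):
  for t in(-15,-10,-5,0,5,10,15,20):
    r=Rt(t,yaw); o=[]
    for x,z in((-131,40),(-131,18),(-100,18),(-70,18)):
        q=ik(T(x,0,z,r),r); o.append(None if q is None else np.round(q[[3,5]],0).tolist())
    print(t,r[:,0].round(2),o)
E
```

```text
-15 [-0.26  0.04 -0.97] [[126.0, 31.0], [126.0, 28.0], [122.0, 31.0], [118.0, 34.0]]
-10 [-0.17  0.03 -0.98] [[129.0, 24.0], [129.0, 21.0], [125.0, 24.0], [122.0, 27.0]]
-5 [-0.09  0.01 -1.  ] [[132.0, 16.0], [133.0, 13.0], [129.0, 16.0], [125.0, 20.0]]
0 [ 0.  0. -1.] [[136.0, 8.0], [137.0, 7.0], [132.0, 9.0], [129.0, 12.0]]
5 [ 0.09 -0.01 -1.  ] [[137.0, 47.0], [137.0, 49.0], [135.0, 9.0], [132.0, 10.0]]
10 [ 0.17 -0.03 -0.98] [[140.0, 49.0], [141.0, 51.0], [137.0, 51.0], [133.0, 51.0]]
15 [ 0.26 -0.04 -0.97] [[144.0, 53.0], [144.0, 56.0], [141.0, 55.0], [137.0, 54.0]]
20 [ 0.34 -0.05 -0.94] [None, None, [144.0, 61.0], [140.0, 59.0]]
```

Run:
```python
from h import *
import cv2
r=Rt(-5)
tp=lambda:inv(get_state()["tool_pos"]+TIP*get_state()["orientation"][:,0])
p=get_state()["tool_pos"]; move_l([p[0],p[1],.12],vel=.3)
goto(T(-136,0,90,r),r)
move_l(T(-136,0,18,r),vel=.15); st("down")
print(move_l(T(-112,0,18,r),vel=.04,contact_N=1.8),tp()); st("c1")
print(move_l(T(-55,0,18,r),vel=.05,contact_N=14),tp()); st("end")
i=capture("side")["pixels"]; cv2.imwrite("pics/s5.png",cv2.resize(i[150:240,260:390],None,fx=6,fy=6,interpolation=cv2.INTER_CUBIC))
```

```text
down t 12.07 jig [-137.6    0.4   -2.3] F [-0.3 -0.2  0.2]
True [-123.9    0.2   18.4]
c1 t 12.46 jig [-125.7    0.2   -2. ] F [-0.8  1.1 -0.1]
True [-71.3  -0.1  17.6]
end t 13.51 jig [-73.3  -0.1  -2.8] F [-1.8 -0.1  1.2]
```

View pics/s5.png

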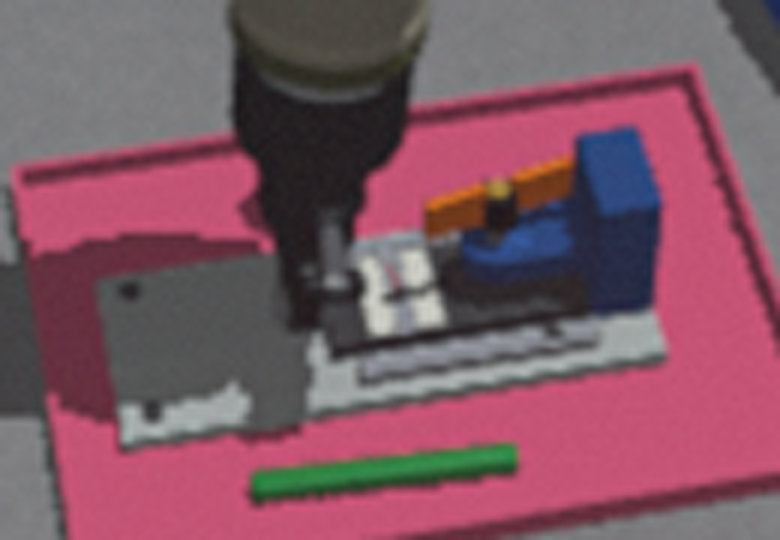

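Run:
```python
from h import *
from fit import proj
r=Rt(-5)
tp=lambda:inv(get_state()["tool_pos"]+TIP*get_state()["orientation"][:,0])
print("corner pred",[((proj("s",J(x,-25,z))-[260,150])*6+2.5).round().tolist() for x in(-60,-65) for z in(14,26)])
print(move_l(T(-50,0,18,r),vel=.03,contact_N=18),tp()); st("end")
move_l(T(-90,0,18,r),vel=.15)
move_l(T(-90,0,60,r),vel=.25)
r=Rt(0)
goto(T(-60,0,125,r),r)
w=193-360; a=w+90
x=lambda a,R_=29:(20+R_*np.cos(np.radians(a)),R_*np.sin(np.radians(a)))
goto(T(*x(a),125,r),r); st("over")
print([ik(T(*x(b),73,r),r) is not None for b in range(-280,-70,15)])
```

```text
corner pred [[335.0, 365.0], [334.0, 348.0], [324.0, 367.0], [323.0, 350.0]]
True [-71.5  -0.2  17.2]
end t 13.95 jig [-73.7  -0.3  -3.2] F [-0.9 -0.2  1.3]
over t 15.37 jig [ 26.3 -29.2 102.4] F [-0.6  0.2 -0.2]
[True, True, True, True, True, True, True, True, True, True, True, True, True, True]
```

The plate is home: its near corner is at crop (335,~350) against a predicted (335,348), and a second push did not move it. First screw stroke.

```bash
cat >> h.py <<'E'
def pos(a,z,rad=29): return T(20+rad*np.cos(np.radians(a)),rad*np.sin(np.radians(a)),z,R)
def stroke(a0,a1,z=73,N=12,vel=.09,step=15):
    """finger down at a0, clockwise (falling angle) to a1, up; returns finger angle reached, hit"""
    goto(pos(a0,112),R); 
    hit=move_l(pos(a0,z),vel=.2,contact_N=8)
    if hit: st("BLOCKED going down"); return a0,True
    a=a0
    while a>a1 and not hit:
        a=max(a-step,a1); hit=move_l(pos(a,z),vel=vel,contact_N=N)
    p=inv(get_state()["tool_pos"]); ang=np.degrees(np.arctan2(p[1],p[0]-20)); st(f"stroke end ang {ang:.1f} hit {hit}")
    b=ang+6; move_l(pos(b,z),vel=.1); move_l(pos(b,112),vel=.25)
    return ang,hit
E
python3 - <<'E'
from h import *
import cv2
print(stroke(-77,-305)); st()
i=capture("top")["pixels"]; s=capture("side")["pixels"]
f=lambda i:cv2.resize(i,None,fx=6,fy=6,interpolation=cv2.INTER_CUBIC)
cv2.imwrite("pics/t6.png",np.hstack([f(i[145:225,275:335]),f(s[160:240,310:380])]))
E
```

```text
BLOCKED going down t 15.89 jig [ 25.3 -27.7  49.2] F [-0.2 -0.3 -0.2]
(-77, True)
 t 15.89 jig [ 25.3 -27.7  49.2] F [-0.2 -0.3 -0.2]
```

View pics/t6.png

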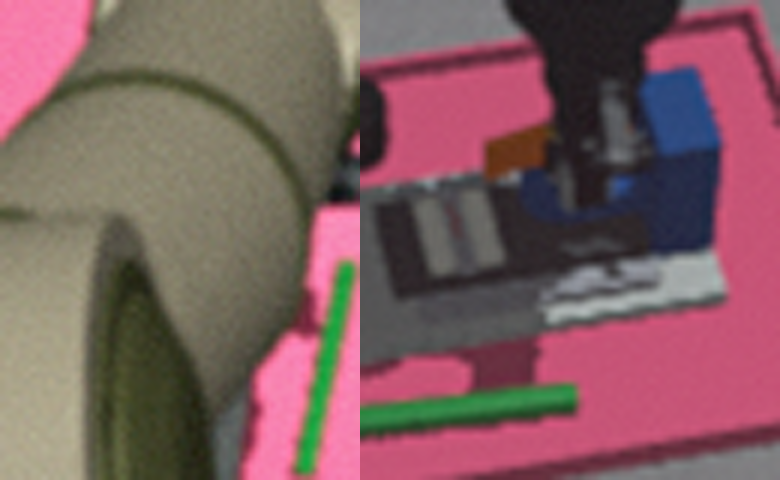

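The trigger was only deceleration: force is about 0 and the tip is beside the hub at the intended height. Continuing the stroke.

```bash
python3 - <<'E'
import re
s=open('h.py').read()
s=s.replace('''    hit=move_l(pos(a0,z),vel=.2,contact_N=8)
    if hit: st("BLOCKED going down"); return a0,True
''','''    move_l(pos(a0,z),vel=.15); hit=False; st("down")
''').replace("    goto(pos(a0,112),R); \n","    if get_state()['tool_pos'][2]>.08: goto(pos(a0,112),R)\n")
open('h.py','w').write(s)
E
python3 - <<'E'
from h import *
import cv2
print(stroke(-77,-305)); st()
p=inv(get_state()["tool_pos"]);
move_l(T(-60,0,112,R),vel=.3); st()
i=capture("top")["pixels"]; s=capture("side")["pixels"]
f=lambda i:cv2.resize(i,None,fx=6,fy=6,interpolation=cv2.INTER_CUBIC)
cv2.imwrite("pics/t7.png",np.hstack([f(i[145:225,275:335]),f(s[160:240,310:380])]))
E
```

```text
down t 16.24 jig [ 26.9 -28.2  53.2] F [-0.3 -0.1  0.1]
stroke end ang 54.8 hit False t 20.24 jig [36.7 23.7 52.5] F [-0.3 -0.3 -0.1]
(np.float64(54.82989233463745), False)
 t 20.8 jig [35.  25.6 92.8] F [-0.5 -0.1 -0.8]
 t 21.27 jig [-60.9  -0.2  91.1] F [-0.3  0.3 -0.4]
```

View pics/t7.png

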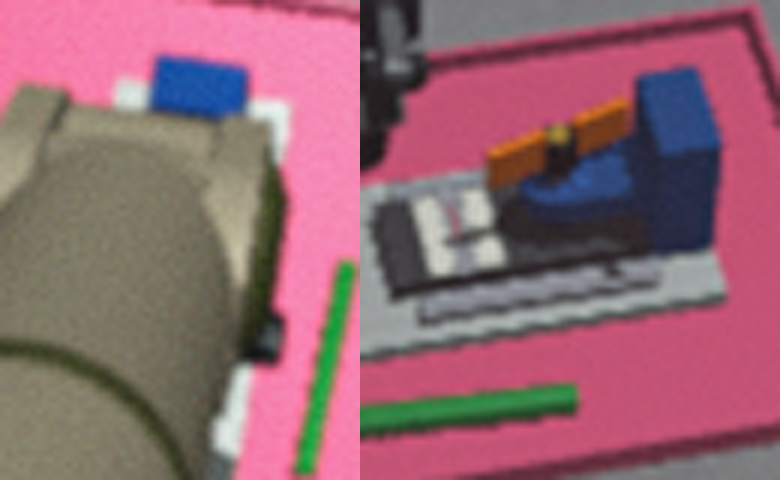

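Run:
```python
from h import *
from fit import proj
from scipy.optimize import least_squares
u=lambda x,y:np.array([310+(x-357.5)/6-.5+.08-.0,160+(y+.5)/6-.5])
def h(a):
    f=lambda s,dz:proj("s",J(20+s*36*np.cos(a[0]),s*36*np.sin(a[0]),a[1]+dz))
    return np.r_[f(1,12)-u(630,98),f(-1,12)-u(488,150),f(-1,-12)-u(490,187)]
for a0 in(-.4,.0,.4):
    b=least_squares(h,[a0,79]); print(np.degrees(b.x[0]),b.x[1],b.cost,b.fun.round(1))
```

```text
15.992717243562005 79.57771441422868 1.0435746963690302 [-0.5 -0.4 -0.7  0.3 -1.   0.1]
15.992713802302845 79.57771372351877 1.0435746963705546 [-0.5 -0.4 -0.7  0.3 -1.   0.1]
15.992725253688613 79.57771615663032 1.0435746963698733 [-0.5 -0.4 -0.7  0.3 -1.   0.1]
```

q ≈ 6.0, and the hub height of 79.6 mm agrees (78.8 expected). Finger-to-wing offset is 39°. The second stroke should bring q to about 9.14. The third should hit the stop with the finger near -174°.

Run:
```python
from h import *
import cv2
goto(pos(-110,115),R)
r=stroke(-74,-305,vel=.1); print(r)
if not r[1]:
    move_l(T(-25,0,115,R),vel=.3); goto(pos(-110,115),R)
    print(stroke(-74,-200,N=12,vel=.05,step=15))
move_l(T(-70,0,115,R),vel=.3); st()
s=capture("side")["pixels"]
cv2.imwrite("pics/s8.png",cv2.resize(s[150:240,280:390],None,fx=6,fy=6,interpolation=cv2.INTER_CUBIC))
```

```text
down t 22.43 jig [ 27.1 -27.8  52.4] F [-0.5  0.3  0.7]
stroke end ang 54.7 hit False t 26.43 jig [36.8 23.7 52.5] F [-0.6  0.2 -0.7]
(np.float64(54.66866866108364), False)
down t 28.32 jig [ 27.2 -27.8  52.3] F [ 0.  -0.2 -0. ]
stroke end ang 179.4 hit True t 30.62 jig [-9.6  0.3 52. ] F [-1.4 -6.9  3.8]
(np.float64(179.4193194141073), True)
 t 31.54 jig [-71.6   0.5  94. ] F [ 0.1 -0.3 -0.2]
```

View pics/s8.png

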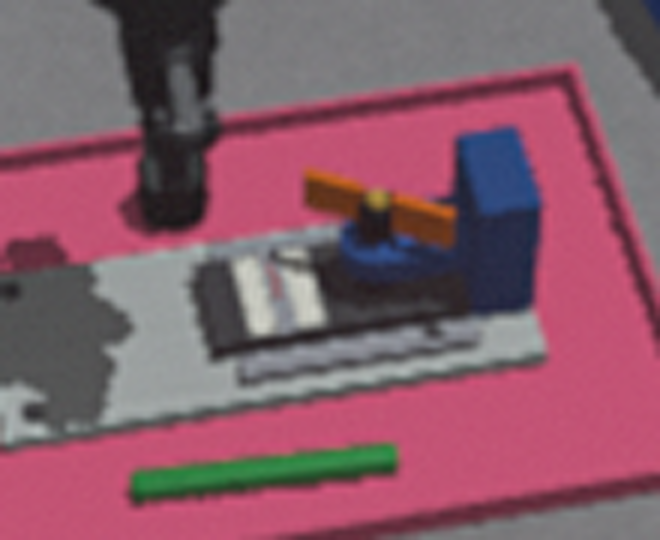

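Run:
```python
from h import *
from fit import proj
from scipy.optimize import least_squares
u=lambda x,y:np.array([280+(x+.5)/6-.5,150+(y+.5)/6-.5])
def h(a):
    f=lambda s,dz:proj("s",J(20+s*36*np.cos(a[0]),s*36*np.sin(a[0]),a[1]+dz))
    return np.r_[f(1,12)-u(457,210),f(1,-12)-u(457,247),f(-1,12)-u(307,170),f(-1,-12)-u(305,205)]
b=least_squares(h,[-.5,76]); print(np.degrees(b.x[0]),b.x[1],b.fun.round(1),"q",-b.x[0]+3*np.pi)
goto(pos(-110,115),R)
# second, firmer press on the same wing
print(stroke(-130,-215,N=22,vel=.04,step=85/3))
st()
import cv2
move_l(T(-70,0,115,R),vel=.3)
s=capture("side")["pixels"]; cv2.imwrite("pics/s9.png",cv2.resize(s[150:240,280:390],None,fx=6,fy=6,interpolation=cv2.INTER_CUBIC))
```

```text
-31.96068920595419 75.2559717293428 [-0.3  0.2 -0.6 -0.1 -0.8 -0.1 -0.5 -0. ] q 9.982597218619892
down t 32.68 jig [  1.1 -22.4  52.4] F [ 0.5 -0.3  0.8]
stroke end ang 178.3 hit True t 34.01 jig [-10.2   0.9  51.5] F [-5.3 -9.6  3.3]
(np.float64(178.29301509764528), True)
 t 34.57 jig [-7.9 -0.9 92.6] F [ 0.3  0.3 -0.1]
```

View pics/s9.png

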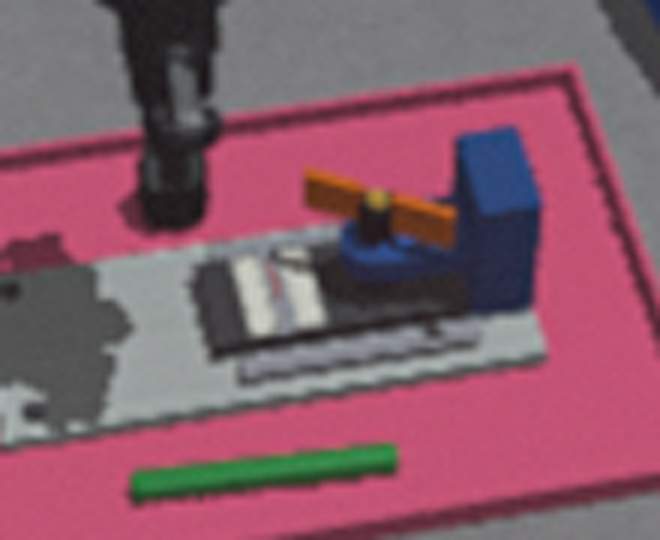

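The firmer press moved nothing. The wings read the same, q ≈ 9.98 with the hub at 75.3 mm, which is the hard stop. The plate's near corner at (215,355) still matches home, and the marker has not moved. Handing in.

Run:
```python
from h import *
st(); hand_in()
```

```text
t 34.97 jig [-70.    0.6  94.1] F [ 0.7 -0.1  0.1]
the job is handed in; nothing more can be done
```

The job is done and handed in at 35 s: the plate is home against the blue column and the wing screw is turned fully down.

- **Plate:** I pushed it about 53 mm with the shut fingertips. A second push did not move it further, and its near corner in the image sits where home predicts.
- **Screw:** Three clockwise fingertip strokes took it from about 2.9 to the hard stop, and a fourth, firmer press (22 N threshold) did not turn it any further. From the side picture after the third stroke, the joint reads about 9.98 of 10 and the hub stands at 75.3 mm, against 75 mm expected; the picture after the press looks the same.
- **Disagreement:** The fingertips stood about 20.5 mm behind the reported TCP, not 8 mm ahead of it as `tcp_to_tips` says. I found this by touching the bare bench with the fingertips at about 9 N, and used the measured value from then on.
- **False alarm:** One contact stop while lowering to the screw was only deceleration; nothing was touched.
- **Not checked:** I did not see the foot on the plate directly, because it is hidden under the arm; that rests on the screw angle. The marker had not moved. I never touched the loupe, but the arm hid it in the last pictures, and the cans and other bench items were outside those crops.

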